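# Press the tube bushing into a school microscope

### The job

A microscope in the science room is being refitted. Take the large brass bushing with the wide collar from the orange rack, stand it nose down in the upright bore at the top of the open microscope stand, and press it down slowly and steadily until its collar sits fully home on the rim, stopping as soon as the force rises: do not drop it in or force it further. Let go, and leave the other two brass parts in the rack.

Things in the scene. Friction and masses are not known exactly. Their poses are not given: they have to be found in the camera images.
- bushing: Large brass bushing, nose down in an orange rack, 63 mm tall, 0.15 kg. Origin: centre of its lower end, z up. Nose 18 mm across, widening to the 30 mm barrel in 12 mm; collar 52 mm across at 30 to 35 mm; above it the neck, 36 mm across, to 63 mm: grip this. At first the collar rests on the rack, the origin 6 mm above the table, its x axis level and across the row of holes.
- slim_bushing: Bystander, to be left in the rack: a slimmer collared brass bushing, neck only 20 mm across, collar 44 mm, 63 mm tall. Origin: centre of its lower end. The rack is fixed, 75 x 270 x 36 mm high, with three 34 mm holes in a row, 90 mm apart.
- plain_sleeve: Bystander, to be left in the rack: a straight brass sleeve without a collar, 30 mm across, 69 mm tall, standing on the table in its hole. Origin: centre of its lower end.
- stand: Fixed open microscope stand, round metal holder on top, 68 mm across. Origin on the table below the bore's centre, z up. Bore 34 mm, its flat rim at z = 180 mm, nothing higher. A seat in the bore stops the bushing with its collar 14 to 17 mm above the rim; it slides at a steady 8 N and stays put, till the collar meets the rim (bushing origin at z = 150 mm). Press at 15 mm/s; over 70 N spoils it.
Not all that is in view belongs to the job. Leave any purple look-alike of the stand alone.

How it is judged:
By the outcome, as a careful person would: the job done as asked, in the order asked, and still so for the second after the job is handed in, with the robot touching nothing.
It also fails if it takes over 45 s, if anything falls off the work surface, if the arm or the gripper's body presses on something with over 40 N, if the wrist force passes 120 N, or if a joint passes its speed limit or range.

### The arm

A 6-joint arm with a two-finger parallel gripper is mounted at the origin on the work surface. World frame = base frame: x ahead of the robot, y to its left, z up, the work surface at z = 0. Lengths are in m, angles in rad, forces in N, time in s.
With the tool pointing down it reaches from about 0.325 to 0.85 m from the base axis. Payload 15.5 kg.
Tool frame: the origin (TCP) lies midway between the tips of the shut fingers; the grasp point (between the pads) lies 19 mm behind it; z points along the fingers, y is the direction in which the jaws open and shut (so a half turn about z gives the same grasp; the last joint's range is limited). The gripper opens to 91 mm and grips with 3 to 60 N. Pads are 32 mm wide; open, the fingers measure 118 mm over their backs; the gripper's body (76 mm by 178 mm) begins 60 mm behind the grasp point.
Start: joints at [-1.262, 0.494, 1.345, -0, 1.302, -0.096], TCP at [0.246, -0.574, 0.214] pointing down, gripper open.
Joint ranges: [-2.91, 2.91], [-0.82, 2.16], [0.22, 2.67], [-1.22, 4.37], [0.12, 2.79], [-3.08, 3.08]. Speed limits (rad/s): [1.89, 1.89, 2.57, 3.01, 3.01, 3.01].

### API

Orientations are given as a unit quaternion [x, y, z, w].
In Python, from bench import * gives the robot as it stands. The module is installed in compiled form; this text tells all that it offers.
- The arm moves only by the shell command python3 -m crank 'ROWS'. ROWS is JSON, a list of rows, each a list of 7 numbers: the shift along the tool's x, y, z in mm, then the turn, a rotation vector about the tool's x, y, z in rad, then the opening, from 0 (shut) to 1 (fully open). A call has exactly 5 rows; each row is the pose to reach, as a shift and turn from the pose commanded when the call began, along the tool's axes at that moment; what a row does not reach only later rows make up. A row lasts 1/8 s, in which the tool goes at most 62.5 mm and 10.7 degrees, less where a joint would pass 70% of its speed; a pose out of reach is approached as far as the arm can. A call with a gripper value outside its range is refused whole. The fingers move at their own pace and stop on an object; the grip force is fixed at half the most. Time passes only in rows, so rows that repeat a pose let the fingers close, or fill a call up. It gives the time, the measured TCP pose, the force and the opening at its end, in the units of the state.
- get_obs(): the state, without advancing time (a new reading comes with each control period).
- snapshot(name): name is "scene" or "side" or "wrist"; returns a dict with "frame" (384x512x3 uint8, red, green, blue), "depth" (384x512 float32, m along the optical axis (not along the pixel's ray), 0 where there is no reading), "mtx" (3x3 intrinsics, pixels), "R" (3x3) and "t" (3): a world point X has camera coordinates R X + t. Camera axes: x right, y down, z forward; pixel columns grow to the right and rows downward; lengths in m; the calibration is good to about 2 mm. A picture is of the moment at which its call begins.
- finish_job(): hands the job in, once; it reports no verdict.
Trained networks look in a picture, given as the dict that the camera call returned (one of the last four; its "shot" number tells which), for a name from the list of things; names that differ only in an ending like _2 or _b are one class to them, and where a whole thing is asked for, a point or a joint stands for the part that bears it (a point fixed in the world has none). Each returns a list of dicts, best first, with "p" (0 to 1); they miss things now and then, are a little off and sometimes report something else, mostly with a low value. They report only what shows in the picture. A call takes as long as a camera call. They do not tell look-alikes from the thing itself.
- boxes_of(picture, target): "point" ([column, row] in pixels, amid what is visible of it).
- spot_point(picture, target): "point" ([column, row] in pixels: a listed point, or the origin of a listed thing).
The state is a dict: "clock": time; "joint_pos": joint angles; "qvel": joint speeds; "joint_efforts": joint torques, N m; "tcp_pos": TCP position; "ee_rot": TCP orientation; "ft_force": force on the tool from outside, world axes, zero at the start; "torque": the same for the moment, N m; "gripper_width": finger opening in m.
Only numpy, scipy, OpenCV 4.12 (cv2) and the standard library are available. Lean on these libraries where they do the work, as an engineer would, in place of code of your own. Each camera call takes 0.05 s, during which the arm holds its last target.

## Working session

There is one attempt and no reset: what is moved stays moved. The work goes in short steps, Python scripts to look and compute and a shell command to move; the robot and the scene stay as the last step left them, time stands still between calls to the robot, and variables do not carry over. Pictures are saved under pics/ and viewed, and the job is handed in when it is done.

```bash
mkdir -p pics; cat > h.py <<'E'
from bench import *
import numpy as np, cv2
def save(s,n,crop=None,scale=1):
    f=s["frame"][:,:,::-1]
    if crop: 
        a,b,c,d=crop; f=f[b:d,a:c]
    if scale!=1: f=cv2.resize(f,None,fx=scale,fy=scale,interpolation=cv2.INTER_CUBIC)
    cv2.imwrite("pics/"+n,f)
def world(s,u,v,d=None):
    if d is None: d=s["depth"][int(round(v)),int(round(u))]
    K=s["mtx"]; c=np.array([(u-K[0,2])/K[0,0]*d,(v-K[1,2])/K[1,1]*d,d])
    return s["R"].T@(c-s["t"])
def cloud(s):
    K=s["mtx"]; d=s["depth"]; v,u=np.indices(d.shape)
    c=np.stack([(u-K[0,2])/K[0,0]*d,(v-K[1,2])/K[1,1]*d,d],-1)
    return (c-s["t"])@s["R"]
E
python3 - <<'E'
from h import *
o=get_obs(); print({k:np.round(v,3) for k,v in o.items()})
for n in ["scene","side","wrist"]:
    s=snapshot(n); save(s,n+"0.png")
    print(n,"campos",np.round(-s["R"].T@s["t"],3))
    for t in ["bushing","slim_bushing","plain_sleeve","stand"]:
        for b in boxes_of(s,t)[:3]:
            p=b["point"]; print(t,"box",np.round(p),round(b["p"],2),np.round(world(s,*p),3))
E
```

```text
{'clock': np.float64(0.0), 'joint_pos': array([-1.262,  0.494,  1.346,  0.   ,  1.303, -0.095]), 'qvel': array([ 0.   , -0.001, -0.   , -0.002,  0.001,  0.001]), 'joint_efforts': array([-2.0000e-03, -8.7883e+01, -3.8186e+01,  7.1000e-02,  5.4000e-02,
       -0.0000e+00]), 'tcp_pos': array([ 0.246, -0.574,  0.213]), 'ee_rot': array([ 0.98 ,  0.201, -0.   , -0.001]), 'ft_force': array([ 0.914, -0.269,  0.038]), 'torque': array([ 0.003, -0.   , -0.028]), 'gripper_width': np.float64(0.091)}
scene campos [0.832 0.348 0.72 ]
bushing box [276. 247.] 0.88 [0.548 0.111 0.065]
slim_bushing box [323. 316.] 0.58 [0.59 0.27 0.06]
plain_sleeve box [297. 277.] 0.7 [0.569 0.188 0.07 ]
stand box [165. 154.] 0.62 [ 0.562 -0.247  0.09 ]
stand box [277. 248.] 0.26 [0.545 0.112 0.059]
side campos [0.259 0.518 0.635]
bushing box [201. 229.] 0.81 [0.523 0.114 0.062]
plain_sleeve box [167. 254.] 0.64 [0.548 0.192 0.069]
stand box [307. 198.] 0.8 [ 0.359 -0.013  0.089]
stand box [259. 119.] 0.56 [ 0.541 -0.224  0.087]
wrist campos [ 0.317 -0.544  0.384]
```

View pics/scene0.png

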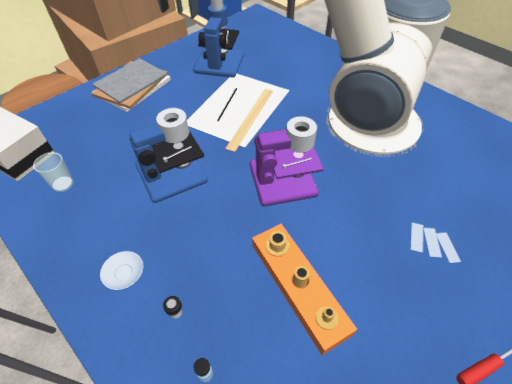

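View pics/side0.png

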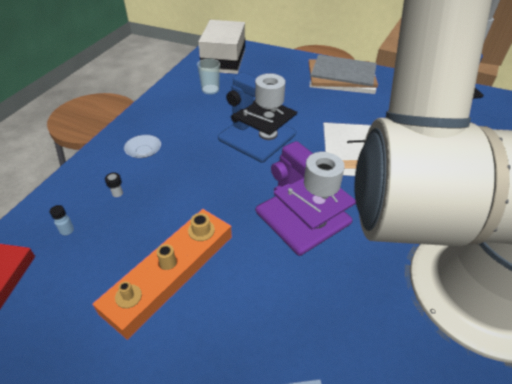

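View pics/wrist0.png

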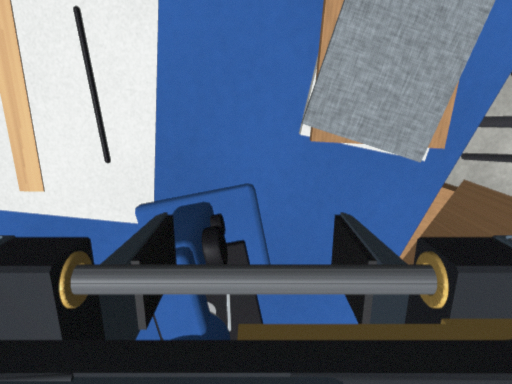

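In the scene picture the three candidates for the bushing, all in the orange rack, are: wide collar and thick neck at (278,243), plain sleeve at (301,277), and collar with thin neck at (328,316). The candidates for the stand are the blue one with its holder at (173,125), the purple look-alike at (301,133), and a whole microscope at the back at (217,50). I choose the bushing at (278,243) and the blue stand, and check both close up while measuring them.

```bash
python3 - <<'E'
from h import *
ims=[]
for n,cb,cs in [("scene",(240,215,370,345),(130,90,230,190)),("side",(90,200,240,330),(210,60,310,160))]:
    s=snapshot(n); P=cloud(s); f=s["frame"]
    for c in (cb,cs):
        a,b,e,d=c; ims.append(cv2.resize(f[b:d,a:e,::-1],(390,290),interpolation=cv2.INTER_CUBIC))
    def ring(lo,hi,cen,rad,tag):
        m=(P[...,2]>lo)&(P[...,2]<hi)&(np.hypot(P[...,0]-cen[0],P[...,1]-cen[1])<rad)
        q=P[m]
        if len(q)<5: print(tag,"few"); return
        (x,y),r=cv2.minEnclosingCircle((q[:,:2]*1000).astype(np.float32))
        print(n,tag,len(q),"enc",round(x,1),round(y,1),"r",round(r,1),"mean",np.round(q.mean(0)*1000,1),"zmed",np.round(np.median(q[:,2])*1000,1))
    ring(.062,.08,(.545,.112),.04,"neck")
    ring(.062,.08,(.59,.27),.04,"slim")
    ring(.062,.085,(.565,.19),.04,"sleeve")
    ring(.171,.19,(.54,-.23),.12,"rim")
    for t in ["bushing","stand","slim_bushing","plain_sleeve"]:
        for b in spot_point(s,t)[:2]: print(t,np.round(b["point"]),round(b["p"],2))
cv2.imwrite("pics/crop1.png",np.vstack([np.hstack(ims[:2]),np.hstack(ims[2:])]))
E
```

```text
scene neck 229 enc 533.3 99.7 r 18.5 mean [534.4 101.   68.4] zmed 68.8
scene slim 105 enc 580.4 272.9 r 10.2 mean [581.3 273.3  68.4] zmed 68.8
scene sleeve 182 enc 556.8 186.3 r 14.8 mean [557.4 186.9  68.7] zmed 68.9
scene rim 467 enc 523.8 -248.6 r 34.7 mean [ 525.8 -246.   178.9] zmed 179.9
bushing [274. 255.] 0.86
stand [295. 177.] 0.93
stand [184. 170.] 0.7
slim_bushing [322. 322.] 0.93
plain_sleeve [296. 287.] 0.68
side neck 259 enc 532.9 100.3 r 18.8 mean [531.7 102.1  68.1] zmed 68.5
side slim 135 enc 580.1 274.2 r 10.9 mean [578.8 274.7  67.9] zmed 68.7
side sleeve 220 enc 556.6 186.9 r 15.2 mean [555.2 188.7  68.4] zmed 69.0
side rim 392 enc 525.4 -248.4 r 34.9 mean [ 523.4 -244.6  177.7] zmed 178.6
bushing [201. 242.] 0.75
stand [312. 226.] 0.65
stand [264. 142.] 0.6
slim_bushing [135. 305.] 0.94
plain_sleeve [170. 270.] 0.77
```

View pics/crop1.png

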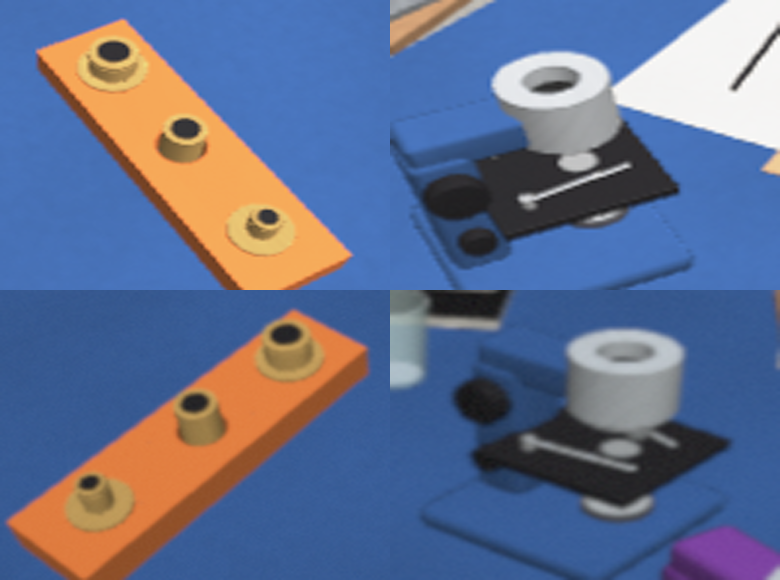

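The crops agree with the description: the thick-necked part with the wide collar stands at the end of the rack, and the blue stand's bore is open. Both cameras put the bushing at (533,100) mm with its neck top at 69 mm, and the stand's bore at (524.5,-248.5) mm with its rim at about 180 mm. The 90 mm hole spacing also checks out. Next I work out the shifts.

```bash
cat >> h.py <<'E'
from scipy.spatial.transform import Rotation as Ro
def to(x,y,z):
    o=get_obs(); R=Ro.from_quat(o["ee_rot"]).as_matrix()
    d=np.array([x,y,z])/1000-o["tcp_pos"]
    print("t",round(float(o["clock"]),2),"tcp",np.round(o["tcp_pos"]*1000,1),"shift tool mm",np.round(R.T@d*1000,1),"tilt rv",np.round((Ro.from_matrix(R[:, :]).inv()*Ro.from_matrix(np.c_[[R[0,0],R[1,0],0]/np.hypot(R[0,0],R[1,0]),[R[1,0],-R[0,0],0]/np.hypot(R[0,0],R[1,0]),[0,0,-1]])).as_rotvec(),4),"yaw",round(np.degrees(np.arctan2(R[1,0],R[0,0])),1),"F",np.round(o["ft_force"],1),"w",round(float(o["gripper_width"]),4))
E
python3 -c "
from h import *
to(533,100,130)"
```

```text
t 1.25 tcp [ 246.2 -574.5  213.9] shift tool mm [ 529.3 -507.    83.9] tilt rv [-0. -0.  0.] yaw 23.2 F [ 0.1  0.6 -1. ] w 0.091
```

```bash
python3 -m crank '[[44,-42,0,0,0,0,1],[88,-84,0,0,0,0,1],[130,-125,0,0,0,0,1],[173,-166,0,0,0,0,1],[216,-207,0,0,0,0,1]]'; python3 -c "
from h import *
to(533,100,130)"
```

```text
clock: 1.88
tcp_pos: [0.3637, -0.2975, 0.2141]
ee_rot: [0.98, 0.201, 0.0, 0.0]
ft_force: [1.0, -0.1, -0.4]
gripper_width: 0.0911
t 1.88 tcp [ 363.7 -297.5  214.1] shift tool mm [ 312.  -298.9   84.1] tilt rv [ 0.0005 -0.0003 -0.    ] yaw 23.2 F [ 1.  -0.1 -0.4] w 0.0911
```

```bash
python3 -m crank '[[44,-42,0,0,0,0,1],[88,-84,0,0,0,0,1],[132,-126,0,0,0,0,1],[176,-168,10,0,0,0,1],[214,-205,20,0,0,0,1]]' >/dev/null; python3 -c "
from h import *
to(533,100,130)"
```

```text
t 2.5 tcp [480.  -24.3 194. ] shift tool mm [ 97.7 -93.4  64. ] tilt rv [ 0.0006 -0.001  -0.    ] yaw 23.2 F [ 1.  -0.4 -0.8] w 0.0914
```

```bash
python3 -m crank '[[33,-31,20,0,0,0,1],[66,-63,40,0,0,0,1],[97,-93,60,0,0,0,1],[97.5,-93.5,62,0,0,0,1],[97.5,-93.5,62,0,0,0,1]]' >/dev/null; python3 - <<'E'
from h import *
to(533,100,44)
s=snapshot("wrist"); save(s,"wrist1.png"); P=cloud(s)
m=(P[...,2]>.062)&(P[...,2]<.08)&(np.hypot(P[...,0]-.533,P[...,1]-.1)<.04)
q=P[m]; print(len(q))
if len(q)>5: print(cv2.minEnclosingCircle((q[:,:2]*1000).astype(np.float32)), q.mean(0))
E
```

```text
t 3.12 tcp [531.7  97.7 131.9] shift tool mm [ 2.2 -1.6 87.9] tilt rv [0.     0.0006 0.    ] yaw 23.2 F [ 0.2 -0.7  0.2] w 0.0911
1700
((533.7136840820312, 100.7517318725586), 18.289478302001953) [0.53466154 0.10107995 0.06833324]
```

View pics/wrist1.png

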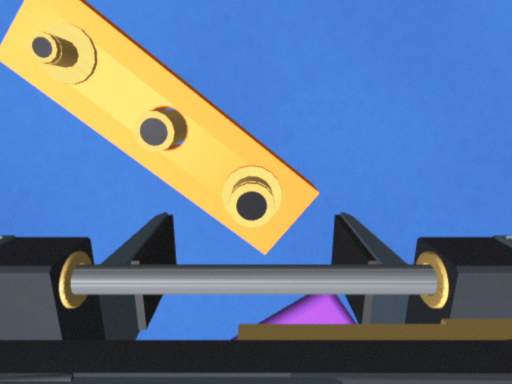

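The wrist view shows the wide-collar bushing at (252,205) between the fingers, with the sleeve (155,130) and the slim one (45,47) well clear. The wrist camera measures it at (533.7,100.7), so I go down to TCP z ≈ 44.

```bash
python3 -m crank '[[2.5,-1.8,20,0,0,0,1],[2.5,-1.8,40,0,0,0,1],[2.5,-1.8,60,0,0,0,1],[2.5,-1.8,78,0,0,0,1],[2.5,-1.8,87.5,0,0,0,1]]' ; python3 -c "
from h import *
to(533.4,100.4,44)"
```

```text
clock: 3.8
tcp_pos: [0.5334, 0.0995, 0.0443]
ee_rot: [0.98, 0.2, -0.0, 0.0]
ft_force: [-0.2, 0.2, 0.8]
gripper_width: 0.0912
t 3.8 tcp [533.4  99.5  44.3] shift tool mm [ 0.3 -0.8  0.3] tilt rv [0.0001 0.0001 0.    ] yaw 23.1 F [-0.2  0.2  0.8] w 0.0912
```

```bash
python3 -m crank '[[0.3,-0.8,0,0,0,0,0.6],[0.3,-0.8,0,0,0,0,0.3],[0.3,-0.8,0,0,0,0,0],[0.3,-0.8,0,0,0,0,0],[0.3,-0.8,0,0,0,0,0]]' ; python3 -c "
from h import *
to(533.4,100.4,44)"
```

```text
clock: 4.42
tcp_pos: [0.5335, 0.1014, 0.0446]
ee_rot: [0.98, 0.201, 0.0, -0.0]
ft_force: [-0.4, 0.7, 0.2]
gripper_width: 0.0442
t 4.42 tcp [533.5 101.4  44.6] shift tool mm [-0.5  0.9  0.6] tilt rv [ 0.     -0.0002 -0.    ] yaw 23.2 F [-0.4  0.7  0.2] w 0.0442
```

```bash
python3 -m crank '[[0,0,0,0,0,0,0],[0,0,0,0,0,0,0],[0,0,0,0,0,0,0],[0,0,0,0,0,0,0],[0,0,0,0,0,0,0]]' ; python3 -c "
from h import *
to(533.4,100.4,44)"
```

```text
clock: 5.05
tcp_pos: [0.5335, 0.1014, 0.0445]
ee_rot: [0.98, 0.201, 0.0, 0.0]
ft_force: [0.1, -0.8, 2.8]
gripper_width: 0.0354
t 5.05 tcp [533.5 101.4  44.5] shift tool mm [-0.5  0.9  0.5] tilt rv [ 0.     -0.0001 -0.    ] yaw 23.2 F [ 0.1 -0.8  2.8] w 0.0354
```

Gripped at 35.4 mm on the 36 mm neck. The bushing's origin is 38.5 mm below the TCP, so I lift.

```bash
python3 -m crank '[[0,0,-8,0,0,0,0],[0,0,-25,0,0,0,0],[0,0,-50,0,0,0,0],[0,0,-80,0,0,0,0],[0,0,-110,0,0,0,0]]' ;python3 -m crank '[[0,0,-30,0,0,0,0],[0,0,-60,0,0,0,0],[0,0,-90,0,0,0,0],[0,0,-110,0,0,0,0],[0,0,-120,0,0,0,0]]' ; python3 - <<'E'
from h import *
to(524.5,-248.5,265)
s=snapshot("side"); save(s,"side2.png")
E
```

```text
clock: 5.68
tcp_pos: [0.5332, 0.1014, 0.1557]
ee_rot: [0.98, 0.201, -0.0, -0.0]
ft_force: [-0.2, -0.0, -1.4]
gripper_width: 0.0354
clock: 6.3
tcp_pos: [0.5336, 0.1014, 0.2757]
ee_rot: [0.98, 0.201, 0.001, 0.0]
ft_force: [0.3, -0.3, -0.8]
gripper_width: 0.0352
t 6.3 tcp [533.6 101.4 275.7] shift tool mm [-146.1  318.1   10.6] tilt rv [ 0.0004 -0.0012 -0.    ] yaw 23.2 F [ 0.3 -0.3 -0.8] w 0.0352
```

View pics/side2.png

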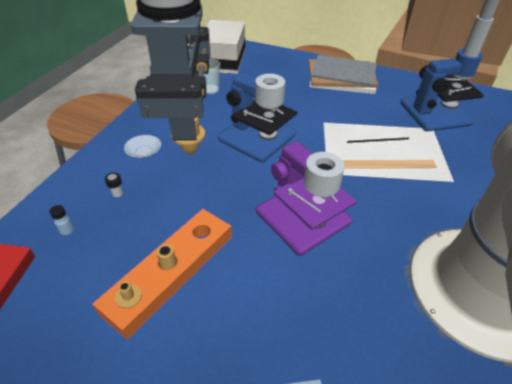

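The side view shows the bushing held nose down at (192,140), its hole empty at (202,231), and the other two parts still in the rack. Next is the transfer.

```bash
python3 -m crank '[[-9,20,0,0,0,0,0],[-27,59,0,0,0,0,0],[-46,100,0,0,0,0,0],[-65,141,0,0,0,0,0],[-84,182,0,0,0,0,0]]' ;python3 -m crank '[[-19,41,0,0,0,0,0],[-37,81,0,0,0,0,0],[-52,113,0,0,0,0,0],[-60,131,0,0,0,0,0],[-62,136,0,0,0,0,0]]' ; python3 - <<'E'
from h import *
to(524.5,-248.5,228)
for n in ["scene","side","wrist"]:
    s=snapshot(n); P=cloud(s); save(s,n+"3.png")
    f=s["frame"]
    m=(P[...,2]>.172)&(P[...,2]<.187)&(np.hypot(P[...,0]-.5245,P[...,1]+.2485)<.045)
    q=P[m]
    if len(q)>9: print(n,"rim",len(q),cv2.minEnclosingCircle((q[:,:2]*1000).astype(np.float32)),np.median(q[:,2]))
E
```

```text
clock: 6.98
tcp_pos: [0.5273, -0.1003, 0.2736]
ee_rot: [0.98, 0.201, -0.001, -0.0]
ft_force: [1.8, -0.5, -1.4]
gripper_width: 0.0354
clock: 7.6
tcp_pos: [0.5243, -0.2488, 0.2738]
ee_rot: [0.98, 0.201, -0.0, -0.0]
ft_force: [-0.2, 0.3, -1.1]
gripper_width: 0.0355
t 7.6 tcp [ 524.3 -248.8  273.8] shift tool mm [ 0.3 -0.2 45.8] tilt rv [-0.0009  0.0004 -0.    ] yaw 23.1 F [-0.2  0.3 -1.1] w 0.0355
scene rim 456 ((522.8407592773438, -249.10716247558594), 35.38424301147461) 0.17997185235764449
side rim 381 ((523.2615356445312, -249.21322631835938), 36.740394592285156) 0.17885450859173585
wrist rim 2238 ((525.3763427734375, -249.1396026611328), 33.85414505004883) 0.1793586232154495
```

```bash
python3 - <<'E'
import cv2,numpy as np
a=cv2.imread("pics/scene3.png")[70:220,100:300];b=cv2.imread("pics/side3.png")[30:180,180:380];c=cv2.imread("pics/wrist3.png")
r=np.vstack([cv2.resize(a,(400,300),interpolation=2),cv2.resize(b,(400,300),interpolation=2)])
cv2.imwrite("pics/m3.png",np.hstack([r,np.vstack([cv2.resize(c,(400,300)),np.zeros((300,400,3),np.uint8)])]))
E
```

```text
(no output)
```

View pics/m3.png

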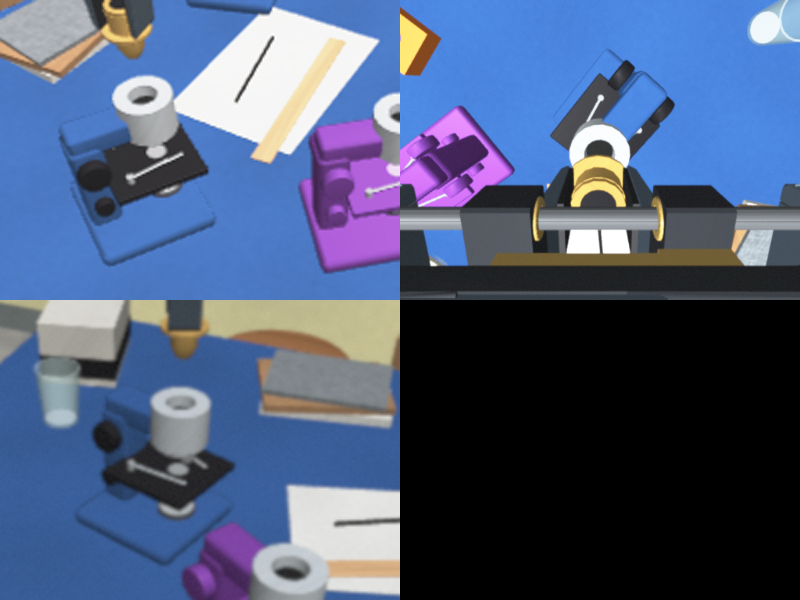

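```bash
python3 - <<'E'
from h import *
from scipy.optimize import least_squares
for n in ["scene","side","wrist"]:
    s=snapshot(n); P=cloud(s)
    r=np.hypot(P[...,0]-.5243,P[...,1]+.2488)
    for lo,hi,rad,tag in [(.2655,.2695,26,"collar"),(.2475,.263,15,"barrel"),(.150,.172,34,"holder side")]:
        q=P[(P[...,2]>lo)&(P[...,2]<hi)&(r<(.029 if rad<30 else .042))]*1000
        q=q[np.abs(np.hypot(q[:,0]-524.3,q[:,1]+248.8)-rad)<4]
        if len(q)<15: print(n,tag,len(q)); continue
        f=least_squares(lambda c:np.hypot(q[:,0]-c[0],q[:,1]-c[1])-rad,[524,-249],loss="soft_l1")
        print(n,tag,len(q),np.round(f.x,1),"res",round(float(np.abs(f.fun).mean()),2))
to(524.5,-248.5,228)
E
```

```text
scene collar 31 [ 522.1 -249.1] res 0.62
scene barrel 52 [ 522.2 -248.7] res 0.68
scene holder side 228 [ 523.7 -250.6] res 0.94
side collar 44 [ 524.8 -248.7] res 0.88
side barrel 78 [ 524.6 -248.8] res 0.71
side holder side 256 [ 525.4 -250.4] res 0.89
wrist collar 133 [ 523.4 -247.5] res 0.63
wrist barrel 0
wrist holder side 354 [ 525.7 -250.3] res 0.84
t 7.9 tcp [ 524.6 -247.4  274.5] shift tool mm [-0.6  1.  46.5] tilt rv [-0.0002 -0.0001  0.    ] yaw 23.3 F [-0.2 -0.5 -0.8] w 0.0354
```

The three cameras put the held bushing about 1 mm off the holder's axis, on average (+1.2,-1.0) mm in world axes. I correct that while going down to just above the rim.

```bash
python3 -m crank '[[0.7,1.2,10,0,0,0,0],[0.7,1.2,21,0,0,0,0],[0.7,1.2,32,0,0,0,0],[0.7,1.2,40,0,0,0,0],[0.7,1.2,45,0,0,0,0]]' ; python3 - <<'E'
from h import *
to(525.7,-249.5,189)
a=snapshot("scene");b=snapshot("side")
f=lambda s,c:cv2.resize(s["frame"][c[1]:c[3],c[0]:c[2],::-1],(400,400),interpolation=2)
cv2.imwrite("pics/m4.png",np.hstack([f(a,(130,70,220,160)),f(b,(225,40,315,130))]))
E
```

```text
clock: 8.52
tcp_pos: [0.5255, -0.2492, 0.2287]
ee_rot: [0.98, 0.201, -0.0, -0.0]
ft_force: [0.3, 0.3, -1.4]
gripper_width: 0.0352
t 8.53 tcp [ 525.5 -249.2  228.7] shift tool mm [ 0.1  0.4 39.7] tilt rv [-0.0005  0.0004 -0.    ] yaw 23.2 F [ 0.3  0.3 -1.4] w 0.0352
```

View pics/m4.png

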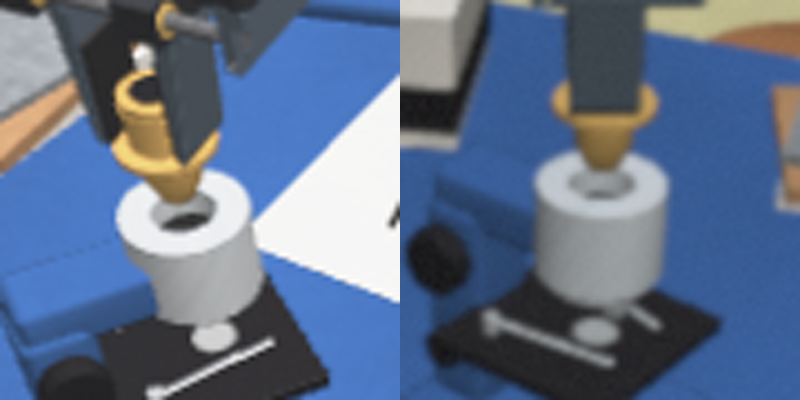

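Both views show the nose just above the bore and centred, with the bore at (182,210) on the left and (602,185) on the right. I ease it in slowly and watch the force.

```bash
python3 -m crank '[[0,0,3,0,0,0,0],[0,0,6,0,0,0,0],[0,0,9,0,0,0,0],[0,0,12,0,0,0,0],[0,0,15,0,0,0,0]]'
```

```text
clock: 9.25
tcp_pos: [0.5256, -0.2493, 0.2142]
ee_rot: [0.98, 0.201, -0.0, -0.0]
ft_force: [-0.9, -0.4, -1.6]
gripper_width: 0.0354
```

```bash
python3 -m crank '[[0,0,1.5,0,0,0,0],[0,0,3,0,0,0,0],[0,0,4.5,0,0,0,0],[0,0,6,0,0,0,0],[0,0,7,0,0,0,0]]'; python3 -c "
from h import *
to(525.7,-249.5,188.5)"
```

```text
clock: 9.88
tcp_pos: [0.5256, -0.2492, 0.2073]
ee_rot: [0.98, 0.201, -0.0, -0.0]
ft_force: [0.2, -0.2, -1.7]
gripper_width: 0.0352
t 9.88 tcp [ 525.6 -249.2  207.3] shift tool mm [-0.1  0.3 18.8] tilt rv [-0.0001 -0.      0.    ] yaw 23.2 F [ 0.2 -0.2 -1.7] w 0.0352
```

No side force, and the collar is about 18.8 mm above the rim. I press at 15 mm/s, 1.85 mm per row.

```bash
python3 -m crank '[[0,0,1.8,0,0,0,0],[0,0,3.6,0,0,0,0],[0,0,5.4,0,0,0,0],[0,0,7.2,0,0,0,0],[0,0,9,0,0,0,0]]'
```

```text
clock: 10.5
tcp_pos: [0.5257, -0.2492, 0.1988]
ee_rot: [0.98, 0.201, 0.0, 0.0]
ft_force: [-1.8, 1.2, 6.3]
gripper_width: 0.0354
```

Steady at about 8 N with the weight taken off, so it is sliding. About 10 mm to go.

```bash
python3 -m crank '[[0,0,1.8,0,0,0,0],[0,0,3.6,0,0,0,0],[0,0,5.4,0,0,0,0],[0,0,7.2,0,0,0,0],[0,0,8.6,0,0,0,0]]'
```

```text
clock: 11.12
tcp_pos: [0.5258, -0.2492, 0.1902]
ee_rot: [0.98, 0.201, 0.0, 0.0]
ft_force: [-1.9, 1.8, 6.6]
gripper_width: 0.0353
```

```bash
python3 -m crank '[[0,0,0.4,0,0,0,0],[0,0,0.7,0,0,0,0],[0,0,1.0,0,0,0,0],[0,0,1.2,0,0,0,0],[0,0,1.4,0,0,0,0]]'
```

```text
clock: 11.75
tcp_pos: [0.5258, -0.2492, 0.1888]
ee_rot: [0.98, 0.201, 0.0, 0.0]
ft_force: [-1.8, 1.0, 6.8]
gripper_width: 0.0357
```

```bash
python3 -m crank '[[0,0,0.2,0,0,0,0],[0,0,0.4,0,0,0,0],[0,0,0.6,0,0,0,0],[0,0,0.6,0,0,0,0],[0,0,0.6,0,0,0,0]]'
```

```text
clock: 12.38
tcp_pos: [0.5258, -0.2492, 0.1885]
ee_rot: [0.98, 0.201, 0.0, 0.0]
ft_force: [-2.5, 2.4, 9.5]
gripper_width: 0.0353
```

```bash
python3 -m crank '[[0,0,0.15,0,0,0,0],[0,0,0.3,0,0,0,0],[0,0,0.4,0,0,0,0],[0,0,0.4,0,0,0,0],[0,0,0.4,0,0,0,0]]'
```

```text
clock: 13.0
tcp_pos: [0.5258, -0.2492, 0.1884]
ee_rot: [0.98, 0.201, 0.0, 0.0]
ft_force: [-5.2, 4.0, 15.8]
gripper_width: 0.0349
```

The force has risen to 15.8 N (17 N with the weight) and the tool has stopped at z = 188.4, where home should be 188.5. I stop here and look before letting go.

```bash
python3 - <<'E'
from h import *
a=snapshot("scene");b=snapshot("side")
f=lambda s,c:cv2.resize(s["frame"][c[1]:c[3],c[0]:c[2],::-1],(400,400),interpolation=2)
cv2.imwrite("pics/m5.png",np.hstack([f(a,(130,70,220,160)),f(b,(225,40,315,130))]))
for s in (a,b):
    P=cloud(s); r=np.hypot(P[...,0]-.5255,P[...,1]+.2492)
    for lo,hi in ((.021,.025),(.028,.032)):
        z=P[...,2][(r>lo)&(r<hi)&(P[...,2]>.175)&(P[...,2]<.192)]; print(lo,len(z),np.round(np.median(z)*1000,1))
E
```

```text
0.021 70 183.6
0.028 82 179.8
0.021 72 183.9
0.028 73 179.0
```

View pics/m5.png

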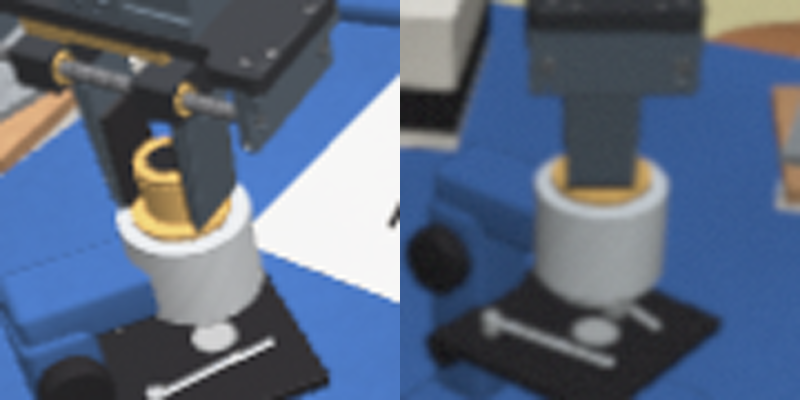

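The collar lies on the rim in both views: its top reads about 184 mm against 179–180 mm for the rim, and the collar is 5 mm thick. I open in place.

```bash
python3 -m crank '[[0,0,0,0,0,0,0.2],[0,0,0,0,0,0,0.6],[0,0,0,0,0,0,1],[0,0,0,0,0,0,1],[0,0,0,0,0,0,1]]'; python3 -m crank '[[0,0,0,0,0,0,1],[0,0,0,0,0,0,1],[0,0,-3,0,0,0,1],[0,0,-8,0,0,0,1],[0,0,-15,0,0,0,1]]'
```

```text
clock: 13.72
tcp_pos: [0.5256, -0.2492, 0.1873]
ee_rot: [0.98, 0.201, -0.0, -0.0]
ft_force: [0.8, 0.4, 0.1]
gripper_width: 0.0725
clock: 14.35
tcp_pos: [0.5256, -0.2492, 0.2029]
ee_rot: [0.98, 0.201, 0.0, 0.0]
ft_force: [-0.7, 0.8, -0.7]
gripper_width: 0.091
```

```bash
python3 -m crank '[[0,0,-15,0,0,0,1],[0,0,-35,0,0,0,1],[0,0,-55,0,0,0,1],[0,0,-75,0,0,0,1],[0,0,-90,0,0,0,1]]'; python3 - <<'E'
from h import *
o=get_obs(); print(o["clock"],o["ft_force"])
a=snapshot("scene");b=snapshot("side");c=snapshot("wrist")
f=lambda s,c:cv2.resize(s["frame"][c[1]:c[3],c[0]:c[2],::-1],(400,400),interpolation=2)
cv2.imwrite("pics/m6.png",np.hstack([f(a,(130,70,220,160)),f(b,(225,40,315,130))])); save(a,"scene6.png")
for s in (a,b,c):
    P=cloud(s); r=np.hypot(P[...,0]-.5255,P[...,1]+.2492)
    for lo,hi,z0,z1 in ((.021,.025,.175,.192),(.028,.032,.175,.192),(.012,.017,.205,.22)):
        q=P[(r>lo)&(r<hi)&(P[...,2]>z0)&(P[...,2]<z1)]*1000
        t=np.linalg.lstsq(np.c_[q[:,:2]-q[:,:2].mean(0),np.ones(len(q))],q[:,2],rcond=None)[0] if len(q)>5 else 0
        print(lo,len(q),np.round(np.median(q[:,2]),1) if len(q) else '',"slope",np.round(t,3))
E
```

```text
clock: 14.98
tcp_pos: [0.5259, -0.2493, 0.2942]
ee_rot: [0.98, 0.201, 0.001, 0.0]
ft_force: [0.2, 0.0, -0.1]
gripper_width: 0.0913
14.975 [ 0.21177657  0.01372694 -0.09360769]
0.021 86 184.6 slope [-5.10000e-02 -5.80000e-02  1.83884e+02]
0.028 94 179.8 slope [-2.30000e-02 -3.80000e-02  1.79511e+02]
0.012 85 213.1 slope [-8.70000e-02 -7.50000e-02  2.11908e+02]
0.021 59 184.1 slope [ 1.00000e-02 -7.90000e-02  1.83291e+02]
0.028 67 179.2 slope [ 4.00000e-03 -3.30000e-02  1.78896e+02]
0.012 61 212.2 slope [-6.00000e-03 -7.00000e-02  2.11607e+02]
0.021 472 184.4 slope [-6.00000e-03 -4.00000e-03  1.84436e+02]
0.028 797 179.4 slope [-1.00000e-03  0.00000e+00  1.79447e+02]
0.012 630 212.5 slope [-6.00000e-03  3.00000e-03  2.12482e+02]
```

View pics/m6.png

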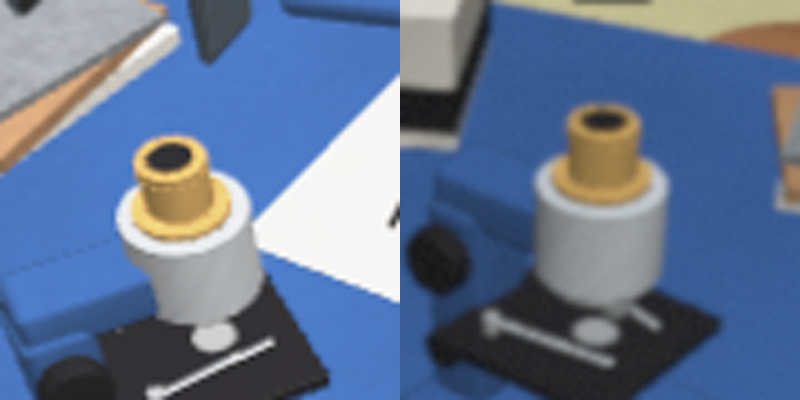

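View pics/scene6.png

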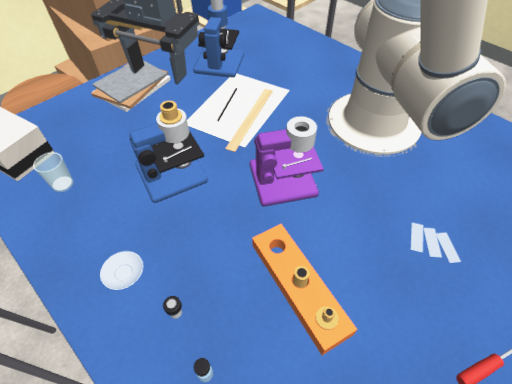

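The bushing is seated upright in the blue stand at (170,112), with the sleeve (301,277) and the slim bushing (328,316) still in the rack. In the wrist view the collar top is 5.0 mm above the rim (expected 5), the neck top 33.0 mm above it (expected 33), and the collar is level. I hand the job in.

```bash
python3 -c "
from bench import *
print(finish_job())"
```

```text
the job is handed in; nothing more can be done
None
```

The large wide-collar bushing is seated fully home in the blue microscope stand, and the job was handed in at about 15 s of the 45 s allowed. I gripped it by the neck, carried it to the bore and pressed it in at about 15 mm/s. It slid at a steady 8 N or so. I went slower over the last 2 mm and stopped when the force rose to about 17 N. Then I opened the gripper in place and backed straight up.

- **Seating:** The wrist view puts the collar top 5.0 mm and the neck top 33.0 mm above the rim, which are the values for fully home, and the collar is level. The scene and side cameras agreed to about 1 mm. They showed a slight slope, but I trust the wrist view more because it had far more points.
- **Surroundings:** The sleeve and the slim bushing are still in the rack, and I did not touch the purple look-alike. The gripper was clear of everything, with the force reading near zero.
- **Disagreement on the way:** The cameras disagreed by 1–2 mm on where the bushing sat relative to the bore. I used their average, and it went in with almost no side force until the seat.

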